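Hang the amber door back on the specimen cabinet

ROBOT

A 6-joint arm with a two-finger parallel gripper is mounted at the origin on the work surface. World frame = base frame: x ahead of the robot, y to its left, z up, the work surface at z = 0. Lengths are in m, angles in rad, forces in N, time in s.
With the tool pointing down it reaches from about 0.4 to 0.825 m from the base axis. Payload 7 kg.
Tool frame: the origin (TCP) lies on the centre line of the jaws, within the pads' length; the fingertips stand 22 mm ahead of it and the grasp point (between the pads) lies 3 mm ahead of it; z points along the fingers, y is the line along which they close (so a half turn about z gives the same grasp; the last joint's range is limited). The gripper opens to 88 mm and grips with 3 to 60 N. Pads are 19 mm wide; open, the fingers measure 130 mm over their backs; the gripper's body (78 mm by 193 mm) begins 47 mm behind the grasp point.
Start: joints at [1.532, 0.359, 0.012, 0, -1.224, -0.288], TCP at [0.217, 0.639, 0.249] pointing down, gripper open.
Joint ranges: [-3.07, 3.07], [-1.43, 2.12], [-1.02, 1.25], [-3.03, 1.67], [-3.05, -0], [-3.03, 3.03]. Speed limits (rad/s): [2.39, 2.39, 3.01, 3.14, 3.14, 3.14].

INTERFACE

Orientations are given as [roll, pitch, yaw] about the fixed x, y, z axes, in that order (R = Rz(yaw) Ry(pitch) Rx(roll)).
In Python, from station import monitor, viewer, order gives the robot as it stands. The module is installed in compiled form; this text tells all that it offers.
- The arm moves only by the tool servo_tool, never from a script. Its argument "targets" is a list of rows, each an object with "angular": the turn, a rotation vector about the tool's x, y, z in degrees, a list of three; "xyz": the shift along the tool's x, y, z in cm, a list of three; "claw": the finger opening in cm, from 0 to 8.76. A call has 1 to 20 rows; each row shifts and turns the commanded pose from where the row before left it, along the tool's axes as they then stand; what a row does not reach is not made up. A row lasts 1/10 s, in which the tool goes at most 50 mm and 8.59 degrees, less where a joint would pass 70% of its speed; a pose out of reach is approached as far as the arm can. A call is refused whole if a number of a shift passes 5 or a number of a turn 8.59, either way. A call with a gripper value outside its range is refused whole. The fingers move at their own pace and stop on an object; "force" is the grip in N (left out, the last holds). Time passes only in rows, so rows that do not move let the fingers close. It gives the time, the measured TCP pose, the force, the opening and the grip force at its end, in the units of the state.
- monitor.get_state(): the state, without advancing time (a new reading comes with each control period).
- viewer.grab_frame(name): name is "scene" or "top" or "wrist"; returns a dict with "color" (400x640x3 uint8, blue, green, red), "fovy" (degrees; the focal length in pixels is half the picture's height over the tangent of half this angle, whatever the lens; pixels are square), "cx", "cy" (the principal point, pixels), "R" (3x3) and "t" (3): a world point X has camera coordinates R X + t. Camera axes: x right, y down, z forward; pixel columns grow to the right and rows downward; lengths in m; the calibration is good to about 2 mm. A picture is of the moment at which its call begins. There is no depth.
- order.job_done(): hands the job in; it is judged then, once.
The state is a dict: "t": time; "q": joint angles; "qd": joint speeds; "joint_efforts": joint torques, N m; "eef_pos": TCP position; "ee_rot": TCP orientation; "force": force on the tool from outside, world axes, zero at the start; "moment": the same for the moment, N m; "width": finger opening in m; "gripper_force": force on a finger pad.
Only numpy, scipy, OpenCV 4.12 (cv2) and the standard library are available. Lean on these libraries where they do the work, as an engineer would, in place of code of your own. Each camera call takes 0.05 s, during which the arm holds its last target. There are 200 camera calls.

TASK

The amber lift-off door of the small white specimen cabinet has been washed and stands in the draining rack. Hang it back on the cabinet: lower both of its knuckles together, right down onto the two hinge pins, before letting go; it may be left standing open at any angle. Leave the white shelf panel in the rack and the specimen jar where they are.

Things in the scene. Friction and masses are not known exactly. Their poses are not given: they have to be found in the camera images.
- door_mid (a point): Centre of the amber plastic door, upright in a rack slot (slot walls end 45 mm below this point). Leaf 180 mm wide (x), 12 thick (y), 150 tall (z up), 0.4 kg, balanced when pinched at mid-width of its top edge. Two dark steel knuckles (rings 18 high, 32 outside, 24 bore) on the -x edge, one above the other: upright axis at x -108 mm, y 0; undersides at z -55 and z +40.
- top_pin (a point): Upper hinge pin's seat (centre of its 34 mm shoulder, 10 thick), where the upper knuckle's underside rests. Pin 30 mm tall, 20 thick for 8, tapering to 4. Lower pin alike, 95 mm straight below: enter sideways, knuckles 35-60 mm above seats, then lower. Axes turn with the white fixed cabinet: open face looks to -y, 24 mm behind the pins; body x -215 to -12, 175 tall. Free room to -y; door swings.
- panel_mid (a point): Centre of a plain white shelf panel without knuckles, 180 x 12 x 110 mm tall, upright in the rack's other slot, parallel to the door and 100 mm from it; its top is 120 mm above the bench. Not to be moved.
- jar_mid (a point): Centre of a specimen jar with a white lid, 72 mm across, 90 mm tall, standing on the bench between rack and cabinet, on the robot's side. Not to be moved.
Mind the look-alikes: they are no part of the job. Leave any pink or purple look-alike of the part that bears door_mid alone.

How it is judged:
By the outcome, as a careful person would: the job done as asked, in the order asked, and still so for the second after the job is handed in, with the robot touching nothing.
It also fails if it takes over 42 s, if anything falls off the work surface, if the arm or the gripper's body presses on something with over 40 N, if the wrist force passes 120 N, or if a joint passes its speed limit or range.

## Working session

There is one attempt and no reset: what is moved stays moved. The work goes in short steps, Python scripts to look and compute and a tool call to move; the robot and the scene stay as the last step left them, time stands still between calls to the robot, and variables do not carry over. Pictures are saved under pics/ and viewed, at most 10 in all, crops included, and the job is handed in when it is done.

Besides the shell and the picture viewer there is one more tool, called after ">>>" by a JSON object that holds its "op" and its "data", one argument or row to a line. servo_tool: Moves the arm, as the interface text tells. Its arguments: {"type":"object","properties":{"targets":{"type":"array"},"force":{"type":"number"}},"required":["targets"]}

```bash
mkdir -p pics; python3 - <<'E'
from station import monitor, viewer
import cv2,pickle
d={}
for n in ["scene","top","wrist"]:
    f=viewer.grab_frame(n); d[n]=f; cv2.imwrite(f"pics/{n}0.png",f["color"]); print(n,f["fovy"],f["cx"],f["cy"],f["R"],f["t"])
pickle.dump(d,open("f0.pkl","wb"))
s=monitor.get_state(); print(s)
E
```

```text
scene 50.970550894105834 310.6715383316294 198.65592327762522 [[-0.12124039  0.99254997  0.01205504]
 [ 0.70709863  0.09488301 -0.70072016]
 [-0.69664359 -0.07643149 -0.71333438]] [ 0.19900888 -0.30657561  1.60392552]
top 52.78273850102885 313.14746602466204 192.19036702495694 [[ 0.01168502 -0.99980893  0.01567054]
 [-0.99135407 -0.01363166 -0.13050397]
 [ 0.13069265 -0.01401011 -0.99132394]] [-0.13920414  0.55233171  1.2576964 ]
wrist 63.80393797752419 322.11104325008205 198.27251386792742 [[-0.32147524 -0.94691725  0.00117628]
 [-0.91700897  0.31163074  0.24895951]
 [-0.23611062  0.07895566 -0.96851318]] [ 0.67561434 -0.03238717  0.38822398]
{'t': 0.15, 'q': array([ 1.53209095e+00,  3.59242325e-01,  1.12891821e-02, -2.37617672e-04,
       -1.22412304e+00, -2.88093427e-01]), 'qd': array([-0.00116633,  0.00020009,  0.00184807,  0.00045768, -0.00032149,
       -0.00024821]), 'joint_efforts': array([-1.30037588e-03, -5.83274567e+01,  2.93291402e+01,  7.00131968e+00,
        8.77033977e-03, -1.06455368e-04]), 'eef_pos': array([0.21660708, 0.63894474, 0.2478367 ]), 'ee_rot': array([ 3.14030207e+00, -1.49468482e-04, -3.26879585e-01]), 'force': array([-0.39076737, -0.14214231,  0.16346248]), 'moment': array([ 0.01660506, -0.025318  ,  0.00684197]), 'gripper_force': 0.0, 'width': 0.08785207415754892}
```

View pics/scene0.png

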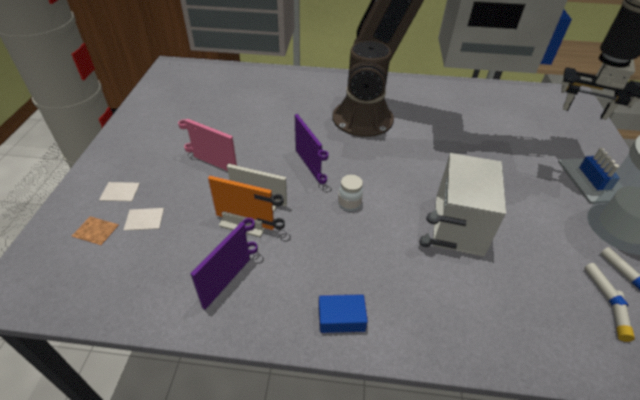

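View pics/top0.png

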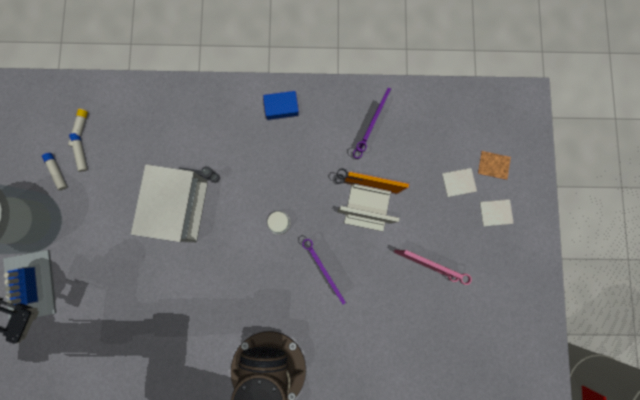

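Candidates (scene pixels): amber (242,203), pink (208,145), purple (310,150), purple (223,265), white panel (257,185). I choose the amber one, which stands in the rack with two dark knuckles on its right edge. Next are close crops of the door and the pins.

```bash
python3 - <<'E'
import cv2,pickle,numpy as np
d=pickle.load(open("f0.pkl","rb"))
def crop(n,x,y,w,h,s):
    c=cv2.resize(d[n]["color"][y:y+h,x:x+w],None,fx=s,fy=s,interpolation=cv2.INTER_CUBIC)
    for k in range(0,w,10):
        cv2.line(c,(k*s,0),(k*s,4 if k%50 else 12),(0,0,255),1)
        if k%20==0: cv2.putText(c,str(x+k),(k*s,22),0,.35,(0,0,255),1)
    for k in range(0,h,10):
        cv2.line(c,(0,k*s),(6,k*s),(0,0,255),1); cv2.putText(c,str(y+k),(8,k*s+4),0,.35,(0,0,255),1)
    return c
a=np.vstack([np.hstack([crop("scene",200,165,100,75,4),crop("scene",410,150,100,75,4)]),
 np.hstack([crop("top",325,150,100,75,4),crop("top",125,150,100,75,4)])])
cv2.imwrite("pics/m1.png",a)
b=np.hstack([crop("scene",410,200,50,60,8),crop("top",185,155,50,60,8)])
cv2.imwrite("pics/m2.png",b)
E
```

```text
(no output)
```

View pics/m1.png

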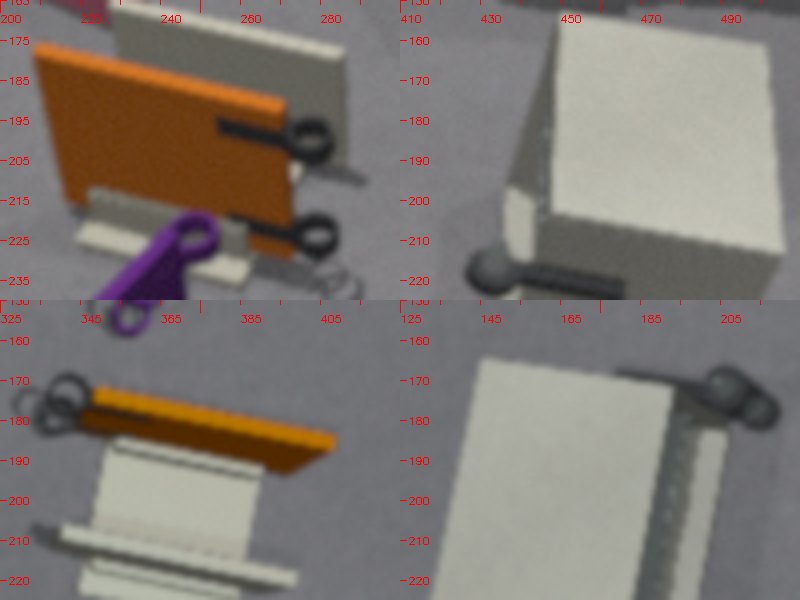

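View pics/m2.png

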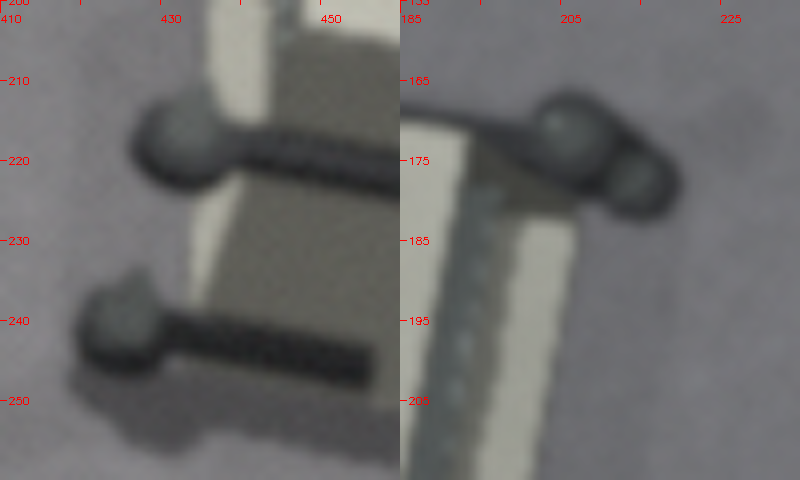

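The crops show the amber door in its slot with rings near scene (278,200) and (279.5,224). The pin shoulders are near scene (432,218) and (425,241), and near top (207.6,172.6) and (214.5,177). Next I fit both poses.

```bash
cat >h.py <<'E'
import numpy as np,pickle,cv2
from scipy.optimize import least_squares
def proj(f,X):
    c=np.asarray(X)@f["R"].T+f["t"]; fl=200/np.tan(np.radians(f["fovy"]/2))
    return c[...,:2]/c[...,2:]*fl+[f["cx"],f["cy"]]
def door(p,L):
    x,y,z,a=p; c,s=np.cos(a),np.sin(a); L=np.asarray(L,float)/1000
    return np.stack([x+c*L[:,0]-s*L[:,1],y+s*L[:,0]+c*L[:,1],z+L[:,2]],1)
E
python3 - <<'E'
from h import *
d=pickle.load(open("f0.pkl","rb")); np.set_printoptions(precision=4,suppress=True)
S=[((90,6,75),(209.5,179.3)),((-90,6,75),(271,192)),((90,-6,75),(208.8,176)),((-90,-6,75),(271.3,189)),((-90,6,-75),(273.2,229.5)),((-108,0,49),(277.8,200)),((-108,0,-46),(279.5,224))]
T=[((-90,6,75),(348.75,172)),((90,6,75),(408.9,183.3)),((90,-6,75),(408.2,187)),((-90,-6,75),(348,176.3)),((-108,0,49),(342.2,174.5)),((-108,0,-46),(339.3,178))]
def res(p): return np.concatenate([(proj(d[n],door(p,[q[0] for q in Q]))-[q[1] for q in Q]).ravel() for n,Q in(("scene",S),("top",T))])
r=least_squares(res,[.45,-.25,.085,-1.6],loss="soft_l1"); print("door",r.x,np.degrees(r.x[3])); print(res(r.x).reshape(-1,2))
P={"scene":[(432,218),(425.3,241.1)],"top":[(207.6,172.6),(214.5,177.)]}
for k in (0,1):
    g=lambda X:np.concatenate([proj(d[n],X)-P[n][k] for n in P])
    q=least_squares(g,[.45,.25,.1]); print("pin",k,q.x,q.fun)
def g(X): return np.concatenate([proj(d[n],X-[0,0,.095*k])-P[n][k] for n in P for k in(0,1)])
q=least_squares(g,[.45,.25,.1]); print("pin",q.x,q.fun)
E
```

```text
door [ 0.5784 -0.3223  0.0824 -1.7411] -99.75654601471203
[[-2.0014 -0.602 ]
 [-0.5534  0.8175]
 [ 0.7099 -0.1804]
 [ 0.759   0.7443]
 [ 0.2036  0.6225]
 [ 0.3816 -0.2942]
 [ 0.1418 -0.6603]
 [ 0.118  -0.0244]
 [ 0.3796 -0.2125]
 [ 0.4663  0.0697]
 [ 0.175  -0.3621]
 [-0.4766 -0.1109]
 [-0.1032  1.5121]]
pin 0 [0.5983 0.1878 0.1201] [-0.0262  0.0016 -0.0306 -0.0025]
pin 1 [0.6006 0.1888 0.0279] [-0.2233  0.012  -0.2647 -0.0189]
pin [0.5993 0.1882 0.1213] [ 0.2953  0.0232 -0.5681  0.0043 -0.2709 -0.418  -0.0071  0.4455]
```

>>> {"op": "servo_tool", "data": {
  "targets": [
    {"angular":[0,0,8.1],"xyz":[0,0,0],"claw":6},
    {"angular":[0,0,8.1],"xyz":[0,0,0],"claw":6},
    {"angular":[0,0,8.1],"xyz":[0,0,0],"claw":6},
    {"angular":[0,0,8.1],"xyz":[0,0,0],"claw":6},
    {"angular":[0,0,8.1],"xyz":[0,0,0],"claw":6},
    {"angular":[0,0,8.1],"xyz":[0,0,0],"claw":6},
    {"angular":[0,0,8.1],"xyz":[0,0,0],"claw":6},
    {"angular":[0,0,8.1],"xyz":[0,0,0],"claw":6},
    {"angular":[0,0,8.1],"xyz":[0,0,0],"claw":6},
    {"angular":[0,0,8.1],"xyz":[0,0,0],"claw":6},
    {"angular":[0,0,0],"xyz":[2,-1.2,0],"claw":6},
    {"angular":[0,0,0],"xyz":[4.2,-2.4,0],"claw":6},
    {"angular":[0,0,0],"xyz":[4.2,-2.4,0],"claw":6},
    {"angular":[0,0,0],"xyz":[4.2,-2.4,0],"claw":6},
    {"angular":[0,0,0],"xyz":[4.2,-2.4,0],"claw":6},
    {"angular":[0,0,0],"xyz":[4.2,-2.4,0],"claw":6},
    {"angular":[0,0,0],"xyz":[4.2,-2.4,0],"claw":6},
    {"angular":[0,0,0],"xyz":[4.2,-2.4,0],"claw":6},
    {"angular":[0,0,0],"xyz":[4.2,-2.4,0],"claw":6},
    {"angular":[0,0,0],"xyz":[4.2,-2.4,0],"claw":6}
  ],
  "force": 45
}}

```text
t: 2.15
eef_pos: [0.3742, 0.2065, 0.2487]
ee_rot: [-3.141, 0.001, -1.74]
force: [0.5, 0.2, 0.2]
width: 0.06
gripper_force: 0.0
```

```bash
python3 - <<'E'
from h import *
from station import viewer
f=viewer.grab_frame("wrist"); print(proj(f,[[.599,.188,.121],[.599,.188,.026],[.578,-.322,.16]]), -f["R"].T@f["t"], f["R"][2]); cv2.imwrite("pics/w1.png",f["color"])
E
```

```text
[[   60.14412808   217.36548377]
 [  125.64409241   191.81004253]
 [ -513.5470606  -1134.27111284]] [0.36192793 0.14198827 0.38422606] [ 0.04384374  0.24717493 -0.96797845]
```

>>> {"op": "servo_tool", "data": {
  "targets": [
    {"angular":[0,0,0],"xyz":[-0.8,-4.7,0],"claw":6},
    {"angular":[0,0,0],"xyz":[-0.8,-4.7,0],"claw":6},
    {"angular":[0,0,0],"xyz":[-0.8,-4.7,0],"claw":6},
    {"angular":[0,0,0],"xyz":[-0.8,-4.7,0],"claw":6},
    {"angular":[0,0,0],"xyz":[0,0,0],"claw":6},
    {"angular":[0,0,0],"xyz":[0,0,0],"claw":6}
  ]
}}

```text
t: 2.8
eef_pos: [0.5654, 0.2077, 0.2468]
ee_rot: [3.139, -0.002, -1.742]
force: [-0.8, -0.2, 0.6]
width: 0.06
gripper_force: 0.0
```

```bash
python3 - <<'E'
from h import *
from station import viewer
f=viewer.grab_frame("wrist"); pickle.dump(f,open("w2.pkl","wb"))
u=proj(f,[[.599,.188,.121],[.599,.188,.026]]); print(u,-f["R"].T@f["t"])
c=f["color"].copy()
cv2.imwrite("pics/w2.png",c)
E
```

```text
[[276.66975648 180.24940062]
 [288.27808898 163.69892057]] [0.5532674  0.14347984 0.38253705]
```

View pics/w2.png

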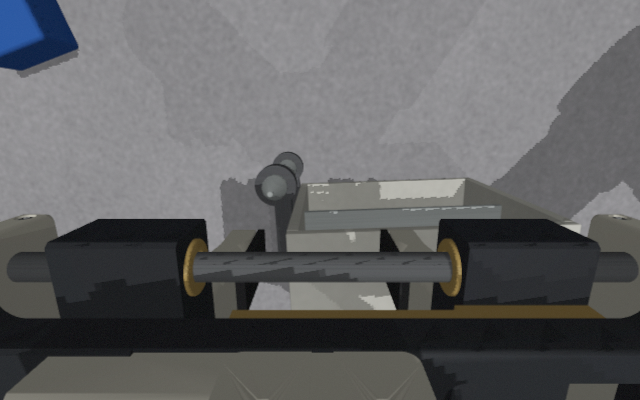

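```bash
python3 - <<'E'
from h import *
f=pickle.load(open("w2.pkl","rb"))
c=cv2.resize(f["color"][140:215,240:320],None,fx=8,fy=8,interpolation=cv2.INTER_CUBIC)
for k in range(0,80,10):
    cv2.putText(c,str(240+k),(k*8,12),0,.4,(0,0,255),1);cv2.line(c,(k*8,14),(k*8,20),(0,0,255),1)
    cv2.putText(c,str(140+k),(0,k*8+4),0,.4,(0,0,255),1)
# predicted shoulder rims + tips for the estimate
th=np.linspace(0,2*np.pi,60)
for z in(.121,.026):
    for r,h,col in((.017,0,(0,255,0)),(.017,-.01,(0,160,0)),(.002,.03,(255,0,255))):
        X=np.stack([.599+r*np.cos(th),.188+r*np.sin(th),z+h+0*th],1)
        cv2.polylines(c,[((proj(f,X)-[240,140])*8+4).astype(np.int32)],True,col,1)
cv2.imwrite("pics/w2c.png",c)
E
```

```text
(no output)
```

View pics/w2c.png

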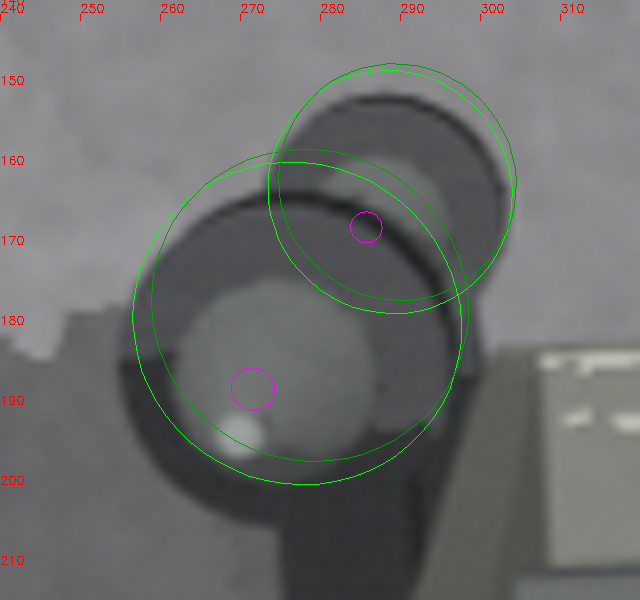

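Close crop: the upper shoulder rim is centred 5 px lower than predicted and the lower one 3.7 px lower, so by the wrist camera the pin is at about (0.600, 0.192). Next I take the same view over the door's knuckles.

>>> {"op": "servo_tool", "data": {
  "targets": [
    {"angular":[0,0,0],"xyz":[4,-0.66,0],"claw":6},
    {"angular":[0,0,0],"xyz":[4,-0.66,0],"claw":6},
    {"angular":[0,0,0],"xyz":[4,-0.66,0],"claw":6},
    {"angular":[0,0,0],"xyz":[4,-0.66,0],"claw":6},
    {"angular":[0,0,0],"xyz":[4,-0.66,0],"claw":6},
    {"angular":[0,0,0],"xyz":[4,-0.66,0],"claw":6},
    {"angular":[0,0,0],"xyz":[4,-0.66,0],"claw":6},
    {"angular":[0,0,0],"xyz":[4,-0.66,0],"claw":6},
    {"angular":[0,0,0],"xyz":[4,-0.66,0],"claw":6},
    {"angular":[0,0,0],"xyz":[4,-0.66,0],"claw":6},
    {"angular":[0,0,0],"xyz":[0,0,0],"claw":6},
    {"angular":[0,0,0],"xyz":[0,0,0],"claw":6}
  ]
}}

```text
t: 4.05
eef_pos: [0.5615, -0.1973, 0.2491]
ee_rot: [-3.141, 0.0, -1.742]
force: [0.1, 1.2, -0.4]
width: 0.0599
gripper_force: 0.0
```

```bash
python3 - <<'E'
from h import *
from station import viewer,monitor
f=viewer.grab_frame("wrist"); pickle.dump(f,open("w3.pkl","wb"))
p=[.5784,-.3223,.085,-1.7411]
x0,y0,w,h,s=230,20,200,150,4
c=cv2.resize(f["color"][y0:y0+h,x0:x0+w],None,fx=s,fy=s,interpolation=cv2.INTER_CUBIC)
for k in range(0,w,20):
    cv2.putText(c,str(x0+k),(k*s,12),0,.4,(0,0,255),1);cv2.line(c,(k*s,14),(k*s,20),(0,0,255),1)
    cv2.putText(c,str(y0+k),(0,k*s+4),0,.4,(0,0,255),1)
dr=lambda L,col:cv2.polylines(c,[((proj(f,door(p,L))-[x0,y0])*s+s/2).astype(np.int32)],True,col,1)
th=np.linspace(0,2*np.pi,60)
for z in(58,-37): dr(np.stack([-108+16*np.cos(th),16*np.sin(th),z+0*th],1),(0,255,0)); dr(np.stack([-108+12*np.cos(th),12*np.sin(th),z+0*th],1),(0,255,0))
dr([(-90,6,75),(90,6,75),(90,-6,75),(-90,-6,75)],(255,0,0))
print(proj(f,door(p,[(-90,6,75),(90,6,75),(-108,0,58)])),monitor.get_state()["ee_rot"])
cv2.imwrite("pics/w3.png",c)
E
```

```text
[[ 258.64009418  166.9194127 ]
 [ 242.52149072 -149.69170319]
 [ 271.87790556  186.66493044]] [-3.14080586e+00  3.75429923e-04 -1.74052729e+00]
```

View pics/w3.png

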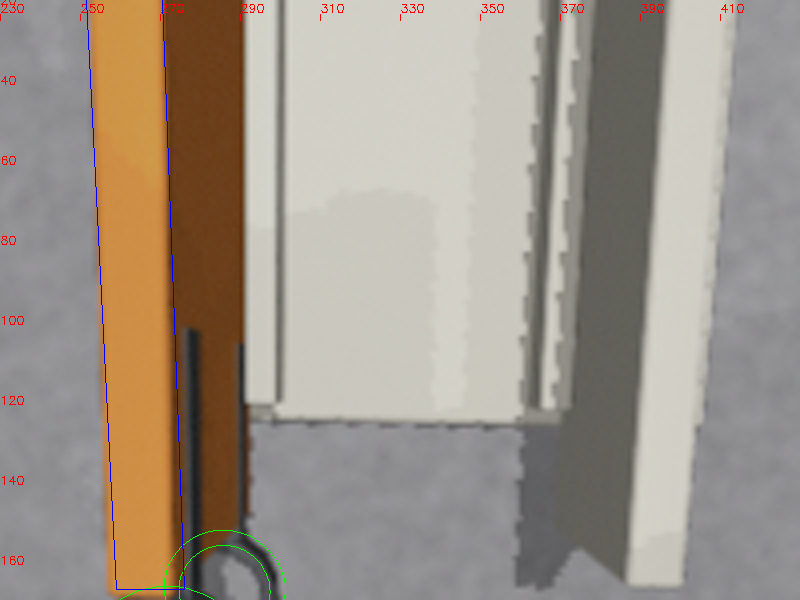

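```bash
python3 - <<'E'
from h import *
f=pickle.load(open("w3.pkl","rb")); g=pickle.load(open("w2.pkl","rb")); np.set_printoptions(precision=4,suppress=True)
E=[(6,(252.9,20)),(6,(254.7,90)),(6,(256.6,160)),(-6,(269.9,20)),(-6,(271.6,90)),(-6,(273.1,160))]
def res(p):
    r=[]
    for ly,(u,v) in E:
        a,b=proj(f,door([p[0],p[1],.085,p[2]],[(-90,ly,75),(40,ly,75)]))
        r.append(a[0]+(b[0]-a[0])*(v-a[1])/(b[1]-a[1])-u)
    e=proj(f,door([p[0],p[1],.085,p[2]],[(-90,0,75)]))[0]; r.append(e[1]-168.2); return r
q=least_squares(res,[.578,-.322,-1.74]); p=q.x
print("door",p,np.degrees(p[2]),q.fun); ax=p[:2]-.108*np.array([np.cos(p[2]),np.sin(p[2])]); print("axis",ax)
# pin in wrist: shoulder top rim shifts
def rp(P): return np.concatenate([proj(g,[P[0],P[1],.121-.095*k])-(proj(g,[.599,.188,.121-.095*k])+d) for k,d in((0,(-1,5)),(1,(-1,3.7)))])
q=least_squares(rp,[.6,.19]); print("pin",q.x,q.fun,"delta",q.x-ax)
tcp=np.array([.5615,-.1973]); y=-1.742
d=p[:2]-tcp; print("tool shift to door mid cm",100*(d@[np.cos(y),np.sin(y)]),100*(d@[np.sin(y),-np.cos(y)]))
E
```

```text
door [ 0.5782 -0.3213 -1.7621] -100.96371772731001 [-0.9904 -0.5941 -0.2978  1.0019  0.5608  0.3197 -0.    ]
axis [ 0.5987 -0.2153]
pin [0.6008 0.192 ] [-0.1065 -0.0319  0.1432  0.0436] delta [0.002  0.4072]
tool shift to door mid cm 11.936056716838129 -3.7567067282826625
```

>>> {"op": "servo_tool", "data": {
  "targets": [
    {"angular":[0,0,1.15],"xyz":[0,0,0],"claw":6},
    {"angular":[0,0,0],"xyz":[2.97,-1,0],"claw":6},
    {"angular":[0,0,0],"xyz":[2.97,-1,0],"claw":6},
    {"angular":[0,0,0],"xyz":[2.97,-1,0],"claw":6},
    {"angular":[0,0,0],"xyz":[2.97,-1,0],"claw":6},
    {"angular":[0,0,0],"xyz":[0,0,0],"claw":6},
    {"angular":[0,0,0],"xyz":[0,0,2],"claw":6},
    {"angular":[0,0,0],"xyz":[0,0,2],"claw":6},
    {"angular":[0,0,0],"xyz":[0,0,2],"claw":6},
    {"angular":[0,0,0],"xyz":[0,0,2],"claw":6},
    {"angular":[0,0,0],"xyz":[0,0,2.1],"claw":6},
    {"angular":[0,0,0],"xyz":[0,0,0],"claw":6}
  ]
}}

```text
t: 5.3
eef_pos: [0.5779, -0.3191, 0.1447]
ee_rot: [3.137, 0.001, -1.76]
force: [0.5, -0.9, -0.2]
width: 0.0598
gripper_force: 0.0
```

>>> {"op": "servo_tool", "data": {
  "targets": [
    {"angular":[0,0,0],"xyz":[0,0,0],"claw":3},
    {"angular":[0,0,0],"xyz":[0,0,0],"claw":2},
    {"angular":[0,0,0],"xyz":[0,0,0],"claw":1.5},
    {"angular":[0,0,0],"xyz":[0,0,0],"claw":0.5},
    {"angular":[0,0,0],"xyz":[0,0,0],"claw":0.5},
    {"angular":[0,0,0],"xyz":[0,0,0],"claw":0.5},
    {"angular":[0,0,0],"xyz":[0,0,0],"claw":0.5},
    {"angular":[0,0,0],"xyz":[0,0,0],"claw":0.5}
  ],
  "force": 45
}}

```text
t: 6.1
eef_pos: [0.5794, -0.3215, 0.1477]
ee_rot: [-3.141, -0.0, -1.761]
force: [0.1, -0.1, 0.8]
width: 0.0118
gripper_force: 45.0
```

>>> {"op": "servo_tool", "data": {
  "targets": [
    {"angular":[0,0,0],"xyz":[0,0,-0.4],"claw":0.5},
    {"angular":[0,0,0],"xyz":[0,0,-0.8],"claw":0.5},
    {"angular":[0,0,0],"xyz":[0,0,-0.8],"claw":0.5},
    {"angular":[0,0,0],"xyz":[0,0,-0.8],"claw":0.5},
    {"angular":[0,0,0],"xyz":[0,0,-0.8],"claw":0.5},
    {"angular":[0,0,0],"xyz":[0,0,-0.7],"claw":0.5},
    {"angular":[0,0,0],"xyz":[0,0,0],"claw":0.5},
    {"angular":[0,0,0],"xyz":[0,0,0],"claw":0.5}
  ]
}}

```text
t: 6.9
eef_pos: [0.5792, -0.3213, 0.1907]
ee_rot: [-3.141, 0.0, -1.761]
force: [0.1, 1.2, -4.4]
width: 0.0117
gripper_force: 45.0
```

>>> {"op": "servo_tool", "data": {
  "targets": [
    {"angular":[0,0,0],"xyz":[-0.7,0.13,0],"claw":0.5},
    {"angular":[0,0,0],"xyz":[-1.5,0.28,0],"claw":0.5},
    {"angular":[0,0,0],"xyz":[-2.5,0.46,0],"claw":0.5},
    {"angular":[0,0,0],"xyz":[-3,0.56,0],"claw":0.5},
    {"angular":[0,0,0],"xyz":[-3,0.56,0],"claw":0.5},
    {"angular":[0,0,0],"xyz":[-3,0.56,0],"claw":0.5},
    {"angular":[0,0,0],"xyz":[-3,0.56,0],"claw":0.5},
    {"angular":[0,0,0],"xyz":[-3,0.56,0],"claw":0.5},
    {"angular":[0,0,0],"xyz":[-3,0.56,0],"claw":0.5},
    {"angular":[0,0,0],"xyz":[-3,0.56,0],"claw":0.5},
    {"angular":[0,0,0],"xyz":[-2.5,0.46,0],"claw":0.5},
    {"angular":[0,0,0],"xyz":[-1.5,0.28,0],"claw":0.5},
    {"angular":[0,0,0],"xyz":[-1,0.19,0],"claw":0.5},
    {"angular":[0,0,0],"xyz":[-0.7,0.13,0],"claw":0.5},
    {"angular":[0,0,0],"xyz":[0,0,0],"claw":0.5},
    {"angular":[0,0,0],"xyz":[0,0,0],"claw":0.5},
    {"angular":[0,0,0],"xyz":[0,0,0],"claw":0.5}
  ]
}}

```text
t: 8.6
eef_pos: [0.581, -0.0028, 0.1905]
ee_rot: [3.141, -0.0, -1.762]
force: [0.0, 0.6, -5.1]
width: 0.0118
gripper_force: 45.0
```

```bash
python3 - <<'E'
from h import *
from station import viewer,monitor
def crop(f,x,y,w,h,s):
    c=cv2.resize(f["color"][y:y+h,x:x+w],None,fx=s,fy=s,interpolation=cv2.INTER_CUBIC)
    for k in range(0,w,10):
        cv2.line(c,(k*s,0),(k*s,5),(0,0,255),1); cv2.putText(c,str(x+k),(k*s,16),0,.35,(0,0,255),1)
    for k in range(0,h,10): cv2.putText(c,str(y+k),(0,k*s+4),0,.35,(0,0,255),1)
    return c
F={n:viewer.grab_frame(n) for n in("scene","top")}; pickle.dump(F,open("f4.pkl","wb"))
s=monitor.get_state(); print(s["t"],s["eef_pos"],s["ee_rot"],s["force"],s["moment"],s["width"])
cv2.imwrite("pics/m4.png",np.vstack([crop(F["scene"],340,175,130,75,6),crop(F["top"],185,155,130,50,6)])[:600*2])
c=cv2.imread("pics/m4.png");print(c.shape)
cv2.imwrite("pics/m4.png",c[:, :] if c.shape[0]<=600 else cv2.resize(c,None,fx=.8,fy=.8,interpolation=cv2.INTER_AREA))
E
```

```text
8.7 [ 0.58101354 -0.00267909  0.19051572] [ 3.14148579e+00 -1.17525753e-04 -1.76158890e+00] [ 0.35521934 -0.88968078 -3.59083576] [ 0.08535138 -0.03510462  0.05287932] 0.011618569861890318
(750, 780, 3)
```

View pics/m4.png

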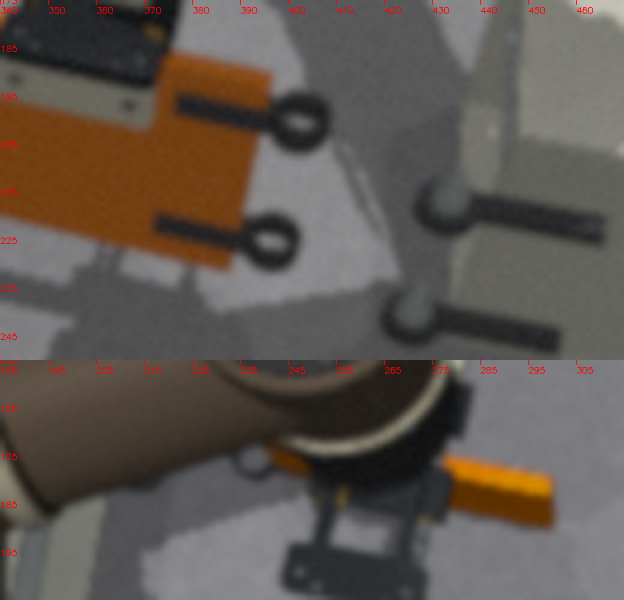

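```bash
python3 - <<'E'
from h import *
f=pickle.load(open("f4.pkl","rb"))["scene"]; np.set_printoptions(precision=4,suppress=True)
print(proj(f,[[.6003,.1035,.177],[.6003,.1035,.082],[.6008,.192,.121],[.6008,.192,.026],[.599,.188,.121],[.599,.188,.026]]))
def fit(obs,zs=None):
    if zs: r=least_squares(lambda p:np.concatenate([proj(f,[p[0],p[1],z])-o for z,o in zip(zs,obs)]),[.6,.1])
    else: r=least_squares(lambda p:np.concatenate([proj(f,[p[0],p[1],p[2]-.095*k])-o for k,o in enumerate(obs)]),[.6,.1,.1])
    return r.x,r.fun
kn=[(402.5,200.2),(396.5,225.)]; pn=[(432.2,218),(425.3,241.1)]
for z in(None,1): print(fit(kn,z and(.177,.082)),fit(pn,z and(.121,.026)))
E
```

```text
[[402.8799 200.1277]
 [396.8681 224.9922]
 [433.7916 218.6524]
 [426.133  241.7187]
 [432.1651 217.9853]
 [424.6123 241.0596]]
(array([0.5988, 0.1029, 0.1751]), array([-0.0121, -0.0029,  0.0129,  0.0031])) (array([0.5931, 0.1907, 0.1144]), array([ 0.299 ,  0.0982, -0.3175, -0.1042]))
(array([0.6006, 0.1025]), array([-0.0053, -0.0322,  0.0056,  0.0324])) (array([0.599 , 0.1889]), array([ 0.327 ,  0.0103, -0.3473, -0.016 ]))
```

Scene: the rings are at (402.5,200) and (396.5,225), matching the prediction to 0.4 px. The pin lies 87 mm away in +y, with about 2 mm disagreement between cameras. I move sideways, then lower gently.

>>> {"op": "servo_tool", "data": {
  "targets": [
    {"angular":[0,0,0],"xyz":[-0.6,0.12,0],"claw":0.5},
    {"angular":[0,0,0],"xyz":[-1.2,0.24,0],"claw":0.5},
    {"angular":[0,0,0],"xyz":[-1.2,0.24,0],"claw":0.5},
    {"angular":[0,0,0],"xyz":[-1.2,0.24,0],"claw":0.5},
    {"angular":[0,0,0],"xyz":[-1.2,0.23,0],"claw":0.5},
    {"angular":[0,0,0],"xyz":[-1.2,0.23,0],"claw":0.5},
    {"angular":[0,0,0],"xyz":[-1.2,0.23,0],"claw":0.5},
    {"angular":[0,0,0],"xyz":[-0.74,0.14,0],"claw":0.5},
    {"angular":[0,0,0],"xyz":[0,0,0],"claw":0.5},
    {"angular":[0,0,0],"xyz":[0,0,0],"claw":0.5}
  ]
}}

```text
t: 9.7
eef_pos: [0.5807, 0.0854, 0.1905]
ee_rot: [3.142, 0.0, -1.76]
force: [0.0, -0.9, -4.7]
width: 0.0115
gripper_force: 45.0
```

```bash
python3 - <<'E'
from h import *
from station import viewer,monitor
f=viewer.grab_frame("scene")
s=monitor.get_state(); print(s["t"],s["eef_pos"],s["force"])
x,y,w,h,k=405,170,60,75,8
c=cv2.resize(f["color"][y:y+h,x:x+w],None,fx=k,fy=k,interpolation=cv2.INTER_CUBIC)
for i in range(0,w,10): cv2.putText(c,str(x+i),(i*k,12),0,.4,(0,0,255),1)
for i in range(0,h,10): cv2.putText(c,str(y+i),(0,i*k+4),0,.4,(0,0,255),1)
# where ring centre and tip should line up if coaxial
cv2.imwrite("pics/m5.png",c); P=s["eef_pos"]; A=[P[0]+.0193,P[1]+.1061]
print(A,proj(f,[[*A,.177],[*A,.082],[*A,.151],[*A,.056]]))
E
```

```text
9.75 [0.58074284 0.08522517 0.1904348 ] [ 0.92802102 -0.16019421 -4.29356502]
[np.float64(0.600042835607037), np.float64(0.1913251739404441)] [[438.46867809 203.40973705]
 [430.25428208 228.22031799]
 [436.11648758 210.51424149]
 [428.17765009 234.49253158]]
```

View pics/m5.png

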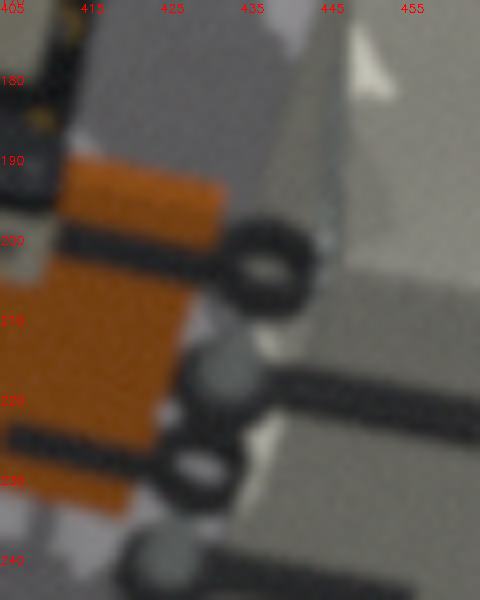

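Scene crop: the rings, at (438.2,203.5) and (429.7,228.7), hang above the pins, about 1–2 mm too far in +y. I trim 1 mm and lower.

>>> {"op": "servo_tool", "data": {
  "targets": [
    {"angular":[0,0,0],"xyz":[0.1,0,0],"claw":0.5},
    {"angular":[0,0,0],"xyz":[0,0,0.4],"claw":0.5},
    {"angular":[0,0,0],"xyz":[0,0,0.4],"claw":0.5},
    {"angular":[0,0,0],"xyz":[0,0,0.4],"claw":0.5},
    {"angular":[0,0,0],"xyz":[0,0,0.4],"claw":0.5},
    {"angular":[0,0,0],"xyz":[0,0,0.4],"claw":0.5},
    {"angular":[0,0,0],"xyz":[0,0,0],"claw":0.5}
  ]
}}

```text
t: 10.45
eef_pos: [0.5802, 0.0839, 0.1697]
ee_rot: [3.141, -0.001, -1.761]
force: [-0.3, 0.2, -5.2]
width: 0.0119
gripper_force: 45.0
```

>>> {"op": "servo_tool", "data": {
  "targets": [
    {"angular":[0,0,0],"xyz":[0,0,0.3],"claw":0.5},
    {"angular":[0,0,0],"xyz":[0,0,0.3],"claw":0.5},
    {"angular":[0,0,0],"xyz":[0,0,0.2],"claw":0.5},
    {"angular":[0,0,0],"xyz":[0,0,0],"claw":0.5}
  ]
}}

```text
t: 10.85
eef_pos: [0.5804, 0.084, 0.1622]
ee_rot: [3.141, -0.0, -1.761]
force: [0.3, -0.1, -5.4]
width: 0.0119
gripper_force: 45.0
```

>>> {"op": "servo_tool", "data": {
  "targets": [
    {"angular":[0,0,0],"xyz":[0,0,0.3],"claw":0.5},
    {"angular":[0,0,0],"xyz":[0,0,0.3],"claw":0.5},
    {"angular":[0,0,0],"xyz":[0,0,0],"claw":0.5}
  ]
}}

```text
t: 11.15
eef_pos: [0.5802, 0.0839, 0.156]
ee_rot: [3.141, -0.0, -1.761]
force: [0.3, 0.0, -5.0]
width: 0.0119
gripper_force: 45.0
```

>>> {"op": "servo_tool", "data": {
  "targets": [
    {"angular":[0,0,0],"xyz":[0,0,0.2],"claw":0.5},
    {"angular":[0,0,0],"xyz":[0,0,0.2],"claw":0.5},
    {"angular":[0,0,0],"xyz":[0,0,0.2],"claw":0.5},
    {"angular":[0,0,0],"xyz":[0,0,0],"claw":0.5}
  ]
}}

```text
t: 11.55
eef_pos: [0.5804, 0.084, 0.1502]
ee_rot: [3.141, -0.0, -1.761]
force: [0.0, -0.9, -3.9]
width: 0.0125
gripper_force: 45.0
```

>>> {"op": "servo_tool", "data": {
  "targets": [
    {"angular":[0,0,0],"xyz":[0,0,0.2],"claw":0.5},
    {"angular":[0,0,0],"xyz":[0,0,0.2],"claw":0.5},
    {"angular":[0,0,0],"xyz":[0,0,0],"claw":0.5}
  ]
}}

```text
t: 11.85
eef_pos: [0.5812, 0.0837, 0.1482]
ee_rot: [-3.14, -0.0, -1.76]
force: [-2.7, -3.1, 6.4]
width: 0.0116
gripper_force: 45.0
```

>>> {"op": "servo_tool", "data": {
  "targets": [
    {"angular":[0,0,0],"xyz":[0,0,0.15],"claw":0.5},
    {"angular":[0,0,0],"xyz":[0,0,0.15],"claw":0.5},
    {"angular":[0,0,0],"xyz":[0,0,0],"claw":0.5}
  ]
}}

```text
t: 12.15
eef_pos: [0.5818, 0.0827, 0.1472]
ee_rot: [-3.138, -0.001, -1.759]
force: [-4.8, -7.7, 19.9]
width: 0.0117
gripper_force: 45.0
```

>>> {"op": "servo_tool", "data": {
  "targets": [
    {"angular":[0,0,0],"xyz":[0,0,-0.3],"claw":0.5},
    {"angular":[0,0,0],"xyz":[0,0,-0.3],"claw":0.5},
    {"angular":[0,0,0],"xyz":[0.12,0.08,0],"claw":0.5},
    {"angular":[0,0,0],"xyz":[0,0,0],"claw":0.5}
  ]
}}

```text
t: 12.55
eef_pos: [0.5794, 0.0832, 0.1491]
ee_rot: [3.141, 0.0, -1.761]
force: [0.1, -0.4, -5.3]
width: 0.0119
gripper_force: 45.0
```

```bash
python3 - <<'E'
from station import monitor
s=monitor.get_state(); print(s["t"],s["eef_pos"],s["ee_rot"],s["force"],s["moment"])
E
```

```text
12.55 [0.57937942 0.08321434 0.14913394] [ 3.14119925e+00  2.07052134e-04 -1.76068266e+00] [ 0.13302246 -0.40476724 -5.30453016] [ 0.07622268 -0.04296327  0.0155753 ]
```

>>> {"op": "servo_tool", "data": {
  "targets": [
    {"angular":[0,0,0],"xyz":[0,0,0.2],"claw":0.5},
    {"angular":[0,0,0],"xyz":[0,0,0.2],"claw":0.5},
    {"angular":[0,0,0],"xyz":[0,0,0],"claw":0.5}
  ]
}}

```text
t: 12.85
eef_pos: [0.5802, 0.0827, 0.1471]
ee_rot: [-3.14, -0.0, -1.759]
force: [-3.4, -4.3, 9.7]
width: 0.0117
gripper_force: 45.0
```

```bash
python3 - <<'E'
from station import monitor
s=monitor.get_state(); print(s["t"],s["eef_pos"],s["ee_rot"],s["force"],s["moment"])
E
```

```text
12.85 [0.58024629 0.08272038 0.14713519] [-3.13983624e+00 -3.01974484e-04 -1.75947013e+00] [-3.43413762 -4.33955101  9.65865851] [-0.5140253   1.4897481   0.25911417]
```

>>> {"op": "servo_tool", "data": {
  "targets": [
    {"angular":[0,0,0],"xyz":[0,0,-0.4],"claw":0.5},
    {"angular":[0,0,0],"xyz":[0.12,0.08,0],"claw":0.5},
    {"angular":[0,0,0],"xyz":[0,0,0],"claw":0.5}
  ]
}}

```text
t: 13.15
eef_pos: [0.5792, 0.0827, 0.1496]
ee_rot: [-3.14, 0.001, -1.761]
force: [1.7, 1.4, -4.1]
width: 0.0115
gripper_force: 45.0
```

>>> {"op": "servo_tool", "data": {
  "targets": [
    {"angular":[0,0,0],"xyz":[0,0,0.2],"claw":0.5},
    {"angular":[0,0,0],"xyz":[0,0,0.2],"claw":0.5},
    {"angular":[0,0,0],"xyz":[0,0,0],"claw":0.5}
  ]
}}

```text
t: 13.45
eef_pos: [0.5795, 0.0822, 0.1467]
ee_rot: [-3.139, 0.001, -1.76]
force: [-0.9, 2.0, 7.1]
width: 0.0115
gripper_force: 45.0
```

```bash
python3 - <<'E'
from station import monitor
s=monitor.get_state(); print(s["t"],s["eef_pos"],s["ee_rot"],s["force"],s["moment"])
E
```

```text
13.45 [0.57952115 0.08224897 0.14674202] [-3.13946536e+00  7.36247018e-04 -1.75983264e+00] [-0.85985416  1.99189486  7.1219609 ] [ 0.9423946   0.11258984 -0.01442774]
```

>>> {"op": "servo_tool", "data": {
  "targets": [
    {"angular":[0,0,0],"xyz":[0,0,-0.2],"claw":0.5},
    {"angular":[0,0,0],"xyz":[-0.06,-0.04,0],"claw":0.5},
    {"angular":[0,0,0],"xyz":[0,0,0.2],"claw":0.5},
    {"angular":[0,0,0],"xyz":[0,0,0.2],"claw":0.5},
    {"angular":[0,0,0],"xyz":[0,0,0],"claw":0.5},
    {"angular":[0,0,0],"xyz":[0,0,0],"claw":0.5}
  ]
}}

```text
t: 14.05
eef_pos: [0.5801, 0.082, 0.1464]
ee_rot: [-3.139, -0.0, -1.759]
force: [-2.8, -1.7, 17.6]
width: 0.0117
gripper_force: 45.0
```

```bash
python3 - <<'E'
from h import *
from station import viewer,monitor
f=viewer.grab_frame("scene")
s=monitor.get_state(); print(s["t"],s["eef_pos"],s["ee_rot"],s["force"],s["moment"])
x,y,w,h,k=400,180,60,72,8
c=cv2.resize(f["color"][y:y+h,x:x+w],None,fx=k,fy=k,interpolation=cv2.INTER_CUBIC)
for i in range(0,w,10): cv2.putText(c,str(x+i),(i*k,12),0,.4,(0,0,255),1)
for i in range(0,h,10): cv2.putText(c,str(y+i),(0,i*k+4),0,.4,(0,0,255),1)
cv2.imwrite("pics/m6.png",c)
E
```

```text
14.1 [0.58012366 0.08201555 0.14640062] [-3.13851627e+00 -1.60313508e-04 -1.75902598e+00] [-2.91151442 -1.99817073 17.42279569] [-0.02918707  1.63950701  0.20512681]
```

View pics/m6.png

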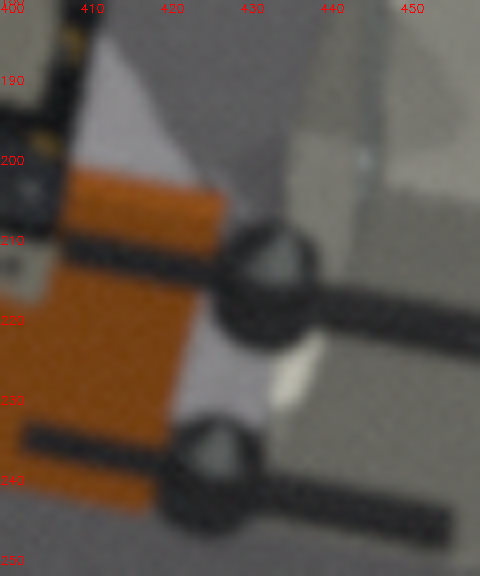

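The last picture shows both rings around their pins, flush on the shoulders with no gap: upper (433,215), lower (426,239). Extra pressing does not lower the door. I relax the press, release and lift away.

>>> {"op": "servo_tool", "data": {
  "targets": [
    {"angular":[0,0,0],"xyz":[0,0,-0.22],"claw":0.5},
    {"angular":[0,0,0],"xyz":[0,0,0],"claw":0.5},
    {"angular":[0,0,0],"xyz":[0,0,0],"claw":0.5}
  ]
}}

```text
t: 14.4
eef_pos: [0.5796, 0.0822, 0.1467]
ee_rot: [-3.14, -0.0, -1.76]
force: [-1.1, -1.2, 8.3]
width: 0.0121
gripper_force: 45.0
```

>>> {"op": "servo_tool", "data": {
  "targets": [
    {"angular":[0,0,0],"xyz":[0,0,0],"claw":1.6},
    {"angular":[0,0,0],"xyz":[0,0,0],"claw":2.2},
    {"angular":[0,0,0],"xyz":[0,0,0],"claw":3},
    {"angular":[0,0,0],"xyz":[0,0,0],"claw":4},
    {"angular":[0,0,0],"xyz":[0,0,0],"claw":5},
    {"angular":[0,0,0],"xyz":[0,0,0],"claw":6},
    {"angular":[0,0,0],"xyz":[0,0,0],"claw":6},
    {"angular":[0,0,0],"xyz":[0,0,0],"claw":6}
  ]
}}

```text
t: 15.2
eef_pos: [0.579, 0.0826, 0.1458]
ee_rot: [3.142, 0.0, -1.761]
force: [0.4, -0.0, 0.3]
width: 0.059
gripper_force: 0.0
```

>>> {"op": "servo_tool", "data": {
  "targets": [
    {"angular":[0,0,0],"xyz":[0,0,-1],"claw":6},
    {"angular":[0,0,0],"xyz":[0,0,-2],"claw":6},
    {"angular":[0,0,0],"xyz":[0,0,-3],"claw":6},
    {"angular":[0,0,0],"xyz":[0,0,-3],"claw":6},
    {"angular":[0,0,0],"xyz":[0,0,-3],"claw":6},
    {"angular":[0,0,0],"xyz":[0,0,0],"claw":6},
    {"angular":[0,0,0],"xyz":[0,0,0],"claw":6}
  ]
}}

```text
t: 15.9
eef_pos: [0.5792, 0.0827, 0.2671]
ee_rot: [-3.14, 0.002, -1.761]
force: [-1.3, 0.2, -1.4]
width: 0.06
gripper_force: 0.0
```

```bash
python3 - <<'E'
from h import *
from station import viewer,monitor
f=viewer.grab_frame("scene"); s=monitor.get_state(); print(s["t"],s["force"])
# amber mask compared with the projection of the seated leaf; static rest of scene vs. first frame
c=f["color"].astype(int); m=(c[...,2]>110)&(c[...,2]-c[...,0]>80)
m=cv2.morphologyEx(m.astype(np.uint8),cv2.MORPH_OPEN,np.ones((3,3))); n,_,st,ce=cv2.connectedComponentsWithStats(m)
print([(a.tolist(),b) for a,b in zip(st[1:],ce[1:]) if a[4]>100])
p=[.5785,.0827,.0845,-1.760]; print(proj(f,door(p,[(-90,6,75),(90,6,75),(-90,6,-75),(90,6,-75)])))
a=pickle.load(open("f0.pkl","rb"))["scene"]["color"].astype(int)
for n,(u,v) in dict(jar=(350,190),panel=(257,180),cab=(475,180)).items():
    print(n,np.abs(c-a)[v-8:v+8,u-8:u+8].mean())
E
```

```text
15.95 [ 0.08952864  0.45982321 -0.49379741]
[([357, 190, 70, 49, 2285], array([386.66214442, 214.92954048])), ([75, 218, 40, 25, 608], array([ 94.87171053, 230.13815789])), ([619, 325, 15, 12, 138], array([625.83333333, 330.63043478]))]
[[428.32058151 207.76678008]
 [358.69229404 191.86295181]
 [416.86625288 244.77765192]
 [353.7877705  229.14724614]]
jar 4.901041666666667
panel 10.631510416666666
cab 54.2109375
```

```bash
python3 -c "
from station import order; print(order.job_done())"
```

```text
the job is handed in; nothing more can be done
None
```

The amber door hangs on both hinge pins, standing open and fully seated before I let go, and the job was handed in at about 16 s; the panel and jar were not touched.

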